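Assemble the test-sieve stack on the shaker

TASK

Set up the sieve stack on the shaker for the next sample: seat the receiving pan in the collar on the shaker's plate, then on it the fine sieve (blue), the medium sieve (red), the coarse sieve (yellow), and finally the lid. Each piece must sit level, fully home in the one below; leave the beaker, jar, spatula and brush lying around them where they are.

Things in the scene. Friction and masses are not known exactly. Their poses are not given: they have to be found in the camera images.
- pan_mid (a point): Receiving pan of a small test-sieve set: bare aluminium, closed bottom, no mesh. 62 mm across its grip band (14 to 28 mm above the underside), 44 mm tall, frame 54 mm, about 100 g. Its tapered foot (45 mm across, 8 mm high) drops into the shaker's collar, 2 mm play all round; its open top is 49 mm wide. Point: centre, 22 mm above the underside; z up.
- fine_mid (a point): Fine sieve: BLUE plastic frame with the closest steel mesh. 62 mm across its grip band (14 to 28 mm above the underside), 44 mm tall, frame 54 mm, about 90 g. Its tapered foot (45 mm across, 8 mm high) drops into the 49 mm open top of the piece below, 2 mm play all round; seated, its point is 36 mm above that piece's. Point: centre, 22 mm above the underside; z up.
- medium_mid (a point): Medium sieve: RED plastic frame with the medium steel mesh. 62 mm across its grip band (14 to 28 mm above the underside), 44 mm tall, frame 54 mm, about 90 g. Its tapered foot (45 mm across, 8 mm high) drops into the 49 mm open top of the piece below, 2 mm play all round; seated, its point is 36 mm above that piece's. Point: centre, 22 mm above the underside; z up.
- coarse_mid (a point): Coarse sieve: YELLOW plastic frame with the widest steel mesh. 62 mm across its grip band (14 to 28 mm above the underside), 44 mm tall, frame 54 mm, about 90 g. Its tapered foot (45 mm across, 8 mm high) drops into the 49 mm open top of the piece below, 2 mm play all round; seated, its point is 36 mm above that piece's. Point: centre, 22 mm above the underside; z up.
- lid_knob (a point): Lid of the set: green disc, 58 mm across, 6 mm thick, on the same 8 mm foot, with an upright black knob 22 mm across, 30 mm tall in its middle; 44 mm tall in all, about 60 g. Point: on the knob's axis, 34 mm above the underside, 20 mm above the disc's top; z up. Seated on a sieve, it is 48 mm above that sieve's point.
- socket (a point): Seat on the sieve shaker (fixed white box 200 x 170 x 58 mm, grey control panel facing the robot): a steel collar 54 mm across, 49 mm inside, 14 mm high, on a round steel plate 104 mm across whose top is 82 mm above the bench. Point: centre of the collar's mouth, 96 mm above the bench; z up. The seated pan's point is 14 mm above it.
- beaker_mid (a point): Small glass beaker, 44 mm across, 58 mm tall, loose, not to be disturbed. The point is at its centre, half-way up.
- jar_mid (a point): Small amber jar with a white cap, 50 mm across, 60 mm tall, loose, not to be disturbed. The point is at its centre, half-way up.
- spatula: Narrow steel laboratory spatula with a black handle, about 130 mm long, lying on the bench, loose, not to be disturbed. Its x axis runs along it from the handle (end at -55 mm) to the blade (tip at +75 mm); the origin is on the bench.
- brush: Sieve brush with a pale wooden handle, about 150 mm long, lying on the bench, loose, not to be disturbed. Its x axis runs along it from the handle (end at -75 mm) to the black bristles (tip at +75 mm), 22 mm thick there; the origin is on the bench.

How it is judged (in metres and radians):
At the end, for the whole second after the job is handed in: From the bottom up the collar, pan, fine, medium and coarse sieve and lid are nested: each piece is centred on the one below within 5 mm, at its seated height within 3 mm, level within 0.08 rad, released and at rest (horizontal distance between pan_mid and socket below 0.005 m and z of pan_mid in the frame of socket between 0.011 and 0.017 m and angle between each of pan_mid, fine_mid, medium_mid, coarse_mid, lid_knob's own z axis and vertical below 0.08 rad and linear speed of each of pan, fine, medium, coarse, lid below 0.02 m/s and horizontal distance between fine_mid and pan_mid below 0.005 m and z of fine_mid in the frame of pan_mid between 0.033 and 0.039 m and horizontal distance between medium_mid and fine_mid below 0.005 m and z of medium_mid in the frame of fine_mid between 0.033 and 0.039 m and horizontal distance between coarse_mid and medium_mid below 0.005 m and z of coarse_mid in the frame of medium_mid between 0.033 and 0.039 m and horizontal distance between lid_knob and coarse_mid below 0.005 m and z of lid_knob in the frame of coarse_mid between 0.045 and 0.051 m); the robot touches nothing.
It fails at once if the beaker is shifted by more than 25 mm or knocked over (distance of beaker_mid from where it was at the start of the episode above 0.025 m or angle between beaker_mid's own z axis and vertical above 0.5 rad).
It fails at once if the amber jar is shifted by more than 25 mm or knocked over (distance of jar_mid from where it was at the start of the episode above 0.025 m or angle between jar_mid's own z axis and vertical above 0.5 rad).
It fails at once if the spatula is shifted by more than 25 mm or knocked over (distance of spatula from where it was at the start of the episode above 0.025 m or angle between spatula's own z axis and vertical above 0.5 rad).
It fails at once if the brush is shifted by more than 25 mm or knocked over (distance of brush from where it was at the start of the episode above 0.025 m or angle between brush's own z axis and vertical above 0.5 rad).
It also fails if it takes over 112 s, if anything falls off the work surface, if the arm or the gripper's body presses on something with over 40 N, if the wrist force passes 120 N, or if a joint passes its speed limit or range.

ROBOT

A 6-joint arm with a two-finger parallel gripper is mounted at the origin on the work surface. World frame = base frame: x ahead of the robot, y to its left, z up, the work surface at z = 0. Lengths are in m, angles in degrees, forces in N, time in s.
With the tool pointing down it reaches from about 0.4 to 0.825 m from the base axis. Payload 7 kg.
Tool frame: the origin (TCP) lies at the very end of the fingers, on their centre line; the grasp point (between the pads) lies 19 mm behind it; x points along the fingers, z is the direction in which the jaws open and shut, and the axes are right-handed (so a half turn about x gives the same grasp; the last joint's range is limited). The gripper opens to 88 mm and grips with 3 to 60 N. Pads are 19 mm wide; open, the fingers measure 130 mm over their backs; the gripper's body (78 mm by 193 mm) begins 47 mm behind the grasp point.
Start: joints at [88.929, 20.546, 0.682, 0, -70.136, -16.507], TCP at [0.204, 0.643, 0.227] pointing down, gripper open.
Joint ranges: [-176.03, 176.03], [-82.01, 121.73], [-58.28, 71.71], [-173.87, 95.51], [-174.79, -0.11], [-173.66, 173.66]. Speed limits (degrees/s): [136.94, 136.94, 172.46, 180, 180, 180].

INTERFACE

Orientations are given as [roll, pitch, yaw] about the fixed x, y, z axes, in that order (R = Rz(yaw) Ry(pitch) Rx(roll)).
In Python, from plant import * gives the robot as it stands.
- The arm moves only by the tool arm_command, never from a script. Its argument "commands" is one flat list of numbers, 5 for each row, row after row: the shift along the tool's x, y, z in mm, then the turn about the tool's x in degrees, then the opening in per cent of the stroke, from 0 (shut) to 100 (fully open). A call has 1 to 5 rows; each row shifts and turns the pose as measured when the row begins, along the tool's axes as they then stand; what a row does not reach is not made up. A row lasts 1/8 s, in which the tool goes at most 62.5 mm and 10.7 degrees, less where a joint would pass 70% of its speed; a pose out of reach is approached as far as the arm can. A call is refused whole if a number of a shift passes 62.5 or a number of a turn 10.7, either way. A call with a gripper value outside its range is refused whole. The fingers move at their own pace and stop on an object; the grip force is fixed at half the most. Time passes only in rows, so rows that do not move let the fingers close. It gives the time, the measured TCP pose, the force and the opening at its end, in the units of the state.
- get_obs(): the state, without advancing time (a new reading comes with each control period).
- snapshot(name): name is "side" or "top"; returns a dict with "frame" (384x512x3 uint8, blue, green, red), "fov_y" (degrees; the focal length in pixels is half the picture's height over the tangent of half this angle, whatever the lens; pixels are square), "cx", "cy" (the principal point, pixels), "world_to_cam" (4x4, takes a point from world to camera coordinates). Camera axes: x right, y up, looking along -z (the intrinsics and any distortion apply to the point x, -y, -z); pixel columns grow to the right and rows downward; lengths in m; the calibration is good to about 2 mm. A picture is of the moment at which its call begins. There is no depth.
- close_job(): hands the job in, once; it reports no verdict.
The state is a dict: "clock": time; "joint_pos": joint angles; "qvel": joint speeds; "tau": joint torques, N m; "tool_pos": TCP position; "orientation": TCP orientation; "force": force on the tool from outside, world axes, zero at the start; "moment": the same for the moment, N m; "opening": finger opening in m.
Only numpy, scipy, OpenCV 4.12 (cv2) and the standard library are available. Lean on these libraries where they do the work, as an engineer would, in place of code of your own. Each camera call takes 0.05 s, during which the arm holds its last target. There are 200 camera calls.

## Working session

There is one attempt and no reset: what is moved stays moved. The work goes in short steps, Python scripts to look and compute and a tool call to move; the robot and the scene stay as the last step left them, time stands still between calls to the robot, and variables do not carry over. Pictures are saved under pics/ and viewed, about 12 in all and at most 16, crops included, and the job is handed in when it is done.

Besides the shell and the picture viewer there is one more tool, called after "Call:" as name(argument=value, ...), one argument or row to a line, values as JSON. arm_command: Moves the arm, as the interface text tells. Its arguments: {"type":"object","properties":{"commands":{"type":"array"}},"required":["commands"]}

```bash
ls; mkdir -p pics; python3 - <<'E'
from plant import *
import cv2
print(get_obs())
for n in("side","top"):
    s=snapshot(n); cv2.imwrite(f"pics/{n}0.png",s["frame"]); print(n,s["fov_y"],s["cx"],s["cy"],s["world_to_cam"],[k for k in s])
E
```

```text
pics
{'clock': 0.0, 'joint_pos': array([ 8.89288371e+01,  2.05899779e+01,  6.32827044e-01, -2.12208113e-02,
       -7.01355658e+01, -1.65069257e+01]), 'qvel': array([-0.0503067 , -0.06150337, -0.00631101, -0.04965371,  0.05903143,
        0.02248031]), 'tau': array([ 6.83572307e-04, -5.82715702e+01,  2.93057334e+01,  6.99730799e+00,
        7.06884879e-03, -1.45002259e-04]), 'tool_pos': array([0.20372424, 0.6429973 , 0.22562848]), 'orientation': array([   4.36588704,   89.90516081, -103.21942837]), 'force': array([-0.50602598,  0.28563763,  0.11323182]), 'moment': array([ 0.04689629,  0.04339317, -0.04749744]), 'opening': 0.08782533965471978}
side 45.58358594974177 265.0450088733837 204.33856525189907 [[-0.83730641 -0.54660564 -0.01184316  0.47293908]
 [ 0.37214651 -0.58566643  0.7200707  -0.26975538]
 [-0.40053085  0.59851242  0.69379963 -0.81964249]
 [ 0.          0.          0.          1.        ]] ['frame', 'fov_y', 'cx', 'cy', 'world_to_cam']
top 44.901575790998606 252.7226587735316 186.33208324837105 [[-0.01142006 -0.99987504  0.01093115 -0.01216435]
 [ 0.99388587 -0.01014968  0.10994485 -0.58213374]
 [-0.10982016  0.01211989  0.99387758 -1.32250626]
 [ 0.          0.          0.          1.        ]] ['frame', 'fov_y', 'cx', 'cy', 'world_to_cam']
```

View pics/side0.png

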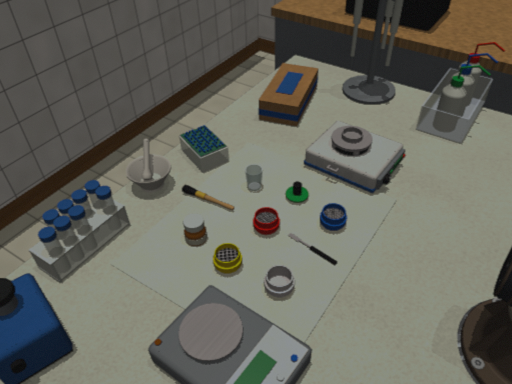

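View pics/top0.png

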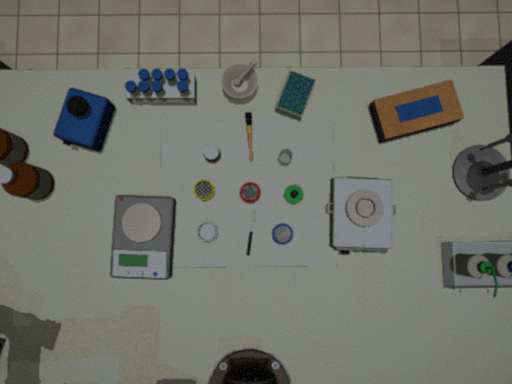

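```bash
python3 - <<'E'
import cv2
a=cv2.imread("pics/top0.png")[110:280,165:415]; cv2.imwrite("pics/t1.png",cv2.resize(a,None,fx=3.2,fy=3.2,interpolation=cv2.INTER_CUBIC))
a=cv2.imread("pics/side0.png")[110:300,170:420]; cv2.imwrite("pics/s1.png",cv2.resize(a,None,fx=3.1,fy=3.1,interpolation=cv2.INTER_CUBIC))
E
```

```text
(no output)
```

View pics/t1.png

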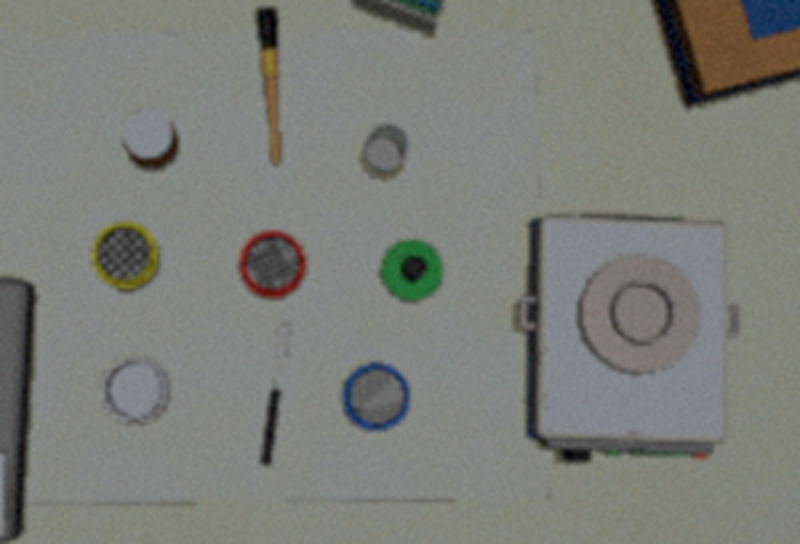

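View pics/s1.png

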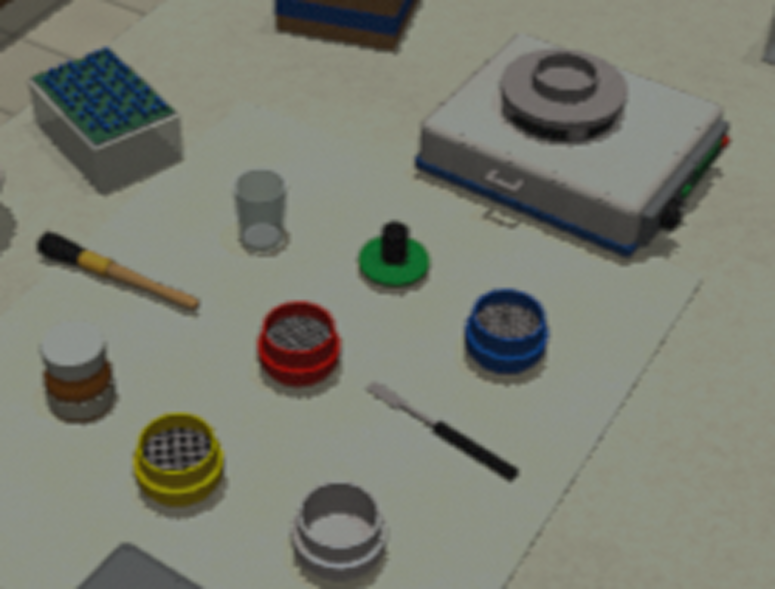

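```bash
cat > h.py <<'E'
from plant import *
import cv2, numpy as np
def cam(n):
    s=snapshot(n); s["f"]=192/np.tan(np.radians(s["fov_y"]/2)); return s
def ray(s,u,v,z):
    M=s["world_to_cam"];R=M[:3,:3];c=-R.T@M[:3,3]
    d=R.T@np.array([(u-s["cx"])/s["f"],-(v-s["cy"])/s["f"],-1])
    return (c+d*(z-c[2])/d[2])[:2]
def proj(s,p):
    q=s["world_to_cam"]@np.append(p,1); return np.array([s["cx"]+s["f"]*q[0]/-q[2],s["cy"]+s["f"]*q[1]/q[2]])
HSV={'fine':((105,110,30),(128,255,255)),'red':((0,120,40),(6,255,255)),'yel':((22,120,50),(34,255,255)),'lid':((50,110,40),(80,255,255))}
def hull(s,k,roi):
    x0,y0,x1,y1=roi; a=cv2.resize(s["frame"][y0:y1,x0:x1],None,fx=4,fy=4,interpolation=cv2.INTER_CUBIC)
    h=cv2.cvtColor(cv2.GaussianBlur(a,(0,0),2),cv2.COLOR_BGR2HSV)
    m=cv2.inRange(h,*HSV[k])
    if k=='red': m|=cv2.inRange(h,(172,120,40),(180,255,255))
    c=max(cv2.findContours(m,0,1)[0],key=lambda c:len(c)); H=cv2.convexHull(c)[:,0]
    return (H+.5)/4-.5+[x0,y0]
E
python3 - <<'E'
from h import *
t=cam("top");s=cam("side")
T={'fine':(265,215,300,252),'red':(232,175,268,210),'yel':(188,172,222,208),'lid':(278,178,310,210)}
S={'fine':(310,195,355,237),'red':(245,195,287,240),'yel':(208,238,250,278),'lid':(280,170,312,208)}
for k in T:
    H=hull(t,k,T[k]); (c,r)=cv2.minEnclosingCircle(H.astype(np.float32)); z=.021 if k!='lid' else .011
    mom=cv2.moments(H.astype(np.float32)); c2=np.array([mom['m10'],mom['m01']])/mom['m00']
    p=ray(t,*c2,z); print(k,"top",c2,c,r,p,"pred side",proj(s,np.append(p,z)))
    H=hull(s,k,S[k]); b=[H.min(0),H.max(0)]; print("   side bbox",b,np.mean(b,0))
def circ(s,roi,rmin,rmax,z,n):
    x0,y0,x1,y1=roi; g=cv2.cvtColor(s["frame"],6)[y0:y1,x0:x1]; g=cv2.GaussianBlur(cv2.resize(g,None,fx=6,fy=6,interpolation=2),(0,0),3)
    C=cv2.HoughCircles(g,cv2.HOUGH_GRADIENT_ALT,1.5,5,param1=60,param2=.5,minRadius=rmin*6,maxRadius=rmax*6)
    for c in ([] if C is None else C.reshape(-1,C.shape[-1])[:4]):
        u,v=(c[:2]+.5)/6-.5+[x0,y0]; p=ray(t,u,v,z); print(n,u,v,c[2]/6,p,proj(s_,np.append(p,z)))
s_=s
circ(t,(190,214,226,250),8,13,.03,'pan'); circ(t,(340,185,390,230),8,12,.096,'collar'); circ(t,(335,180,395,235),16,23,.082,'plate')
E
```

```text
fine top [282.11867709 233.57441672] (282.1588439941406, 233.6342315673828) 10.248319625854492 [ 0.44407578 -0.10252931] pred side [333.69892096 217.16952164]
   side bbox [array([319.875, 203.125]), array([345.875, 229.375])] [332.875 216.25 ]
red top [249.70484489 192.17026058] (249.74639892578125, 192.24459838867188) 10.291281700134277 [ 0.5660521  -0.00954211] pred side [266.78336826 221.24659004]
   side bbox [array([252.625, 206.875]), array([279.125, 234.125])] [265.875 220.5  ]
yel top [203.85945931 189.48235517] (203.79769897460938, 189.5611114501953) 10.322637557983398 [0.5753673  0.12487506] pred side [228.27020605 258.38764267]
   side bbox [array([212.625, 242.625]), array([241.625, 272.875])] [227.125 257.75 ]
lid top [293.30251135 193.94990085] (293.28326416015625, 193.95953369140625) 9.182510375976562 [ 0.56040568 -0.13852615] pred side [297.41408416 192.97074109]
   side bbox [array([285.625, 186.375]), array([307.625, 201.625])] [296.625 194.   ]
pan 208.0833339691162 232.8333339691162 9.490313 [0.44855121 0.11184507] [283.02757247 277.89047716]
pan 208.0833339691162 229.5833339691162 9.246705 [0.45788941 0.11183696] [279.05282775 275.8522697 ]
collar 366.0833339691162 207.0833339691162 9.08698 [ 0.51385933 -0.33114068] [352.93214453 131.46108738]
```

```bash
python3 - <<'E'
from h import *
t=cam("top");s=cam("side")
def c(s,x,y,w=38,h=28):
    a=cv2.resize(s["frame"][y:y+h,x:x+w],None,fx=10,fy=10,interpolation=cv2.INTER_CUBIC)
    a=cv2.normalize(a,None,0,255,cv2.NORM_MINMAX)
    for i in range(0,w,5): cv2.line(a,(i*10+5,0),(i*10+5,6),(0,0,255),1); cv2.putText(a,str(x+i),(i*10-5,18),0,.35,(0,0,255))
    for i in range(2,h,5): cv2.line(a,(0,i*10+5),(6,i*10+5),(0,0,255),1); cv2.putText(a,str(y+i),(8,i*10+9),0,.35,(0,0,255))
    return a
im=np.vstack([np.hstack([c(t,347,194),c(s,334,121)]),np.hstack([c(t,189,219),c(s,261,264,38,28)])])
cv2.imwrite("pics/m.png",im)
print(ray(s,280.5,276,.044),ray(s,353.2,134.9,.096))
from scipy.spatial.transform import Rotation as R
print(R.from_euler('xyz',get_obs()['orientation'],degrees=True).as_matrix().round(3))
E
```

```text
[0.44981206 0.11969565] [ 0.50688783 -0.31792506]
[[-0.     0.953 -0.302]
 [-0.001 -0.302 -0.953]
 [-1.     0.     0.001]]
```

View pics/m.png

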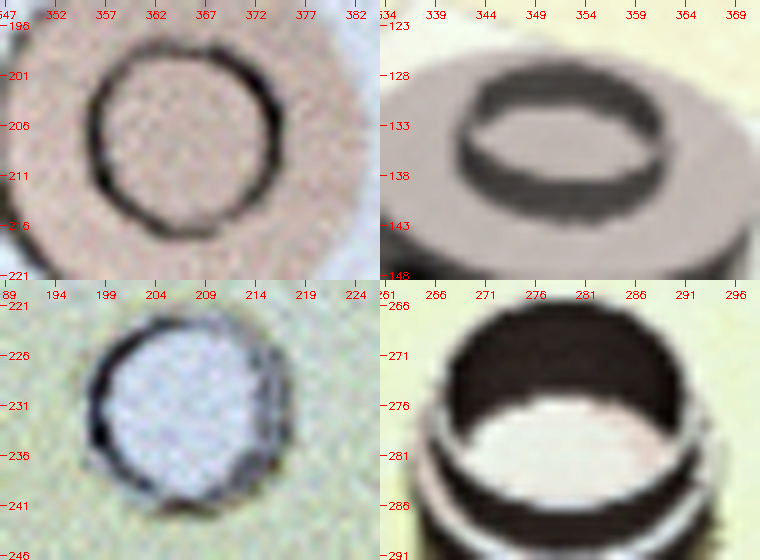

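Call:
arm_command(
  commands=[0,39,43,0,100,0,39,43,0,100,0,39,43,0,100,0,39,43,0,100,0,39,43,0,100],
)

```text
clock: 0.92
tool_pos: [0.3264, 0.3749, 0.2247]
orientation: [28.3, 89.9, -79.0]
force: [0.9, 0.4, 0.3]
opening: 0.0878
```

Call:
arm_command(
  commands=[0,39,43,0,100,0,39,43,0,100,0,39,43,0,100,0,39,43,0,100,0,39,43,0,100],
)

```text
clock: 1.55
tool_pos: [0.4512, 0.103, 0.2271]
orientation: [129.0, 89.7, 21.8]
force: [1.1, 1.0, 0.1]
opening: 0.0876
```

Call:
arm_command(
  commands=[0,0,0,10.3,100,0,0,0,10.3,100,0,0,0,10.3,100,0,0,0,10.3,100,0,0,0,10.3,100],
)

```text
clock: 2.17
tool_pos: [0.4523, 0.0974, 0.2276]
orientation: [-175.9, 89.7, 23.5]
force: [-0.7, 0.6, 0.5]
opening: 0.0879
```

Call:
arm_command(
  commands=[0,0,0,10.3,100,0,0,0,10.3,100,0,0,0,0,100],
)

```text
clock: 2.55
tool_pos: [0.4521, 0.0972, 0.2279]
orientation: [-152.0, 89.6, 26.1]
force: [-0.5, -0.9, -0.6]
opening: 0.0877
```

```bash
cat >> h.py <<'E'
from scipy.spatial.transform import Rotation as Ro
def go(x,y,z,o=None,jaw=None,p0=None):
    o=o or get_obs(); A=Ro.from_euler('xyz',o['orientation'],degrees=True).as_matrix()
    p=np.array(o['tool_pos'] if p0 is None else p0)
    d=A.T@(np.array([x,y,z])-p)*1000; a=np.degrees(np.arctan2(A[1,2],A[0,2]))
    print("shift",d.round(1),"norm",np.linalg.norm(d).round(1),"jaw",a.round(1),"tilt",A[:,0].round(3),"turn",None if jaw is None else round((a-jaw+90)%180-90,1))
E
python3 - <<'E'
from h import *
go(.450,.114,.10,jaw=0)
cv2.imwrite("pics/s2.png",cv2.resize(cam("side")["frame"][130:330,190:410],None,fx=3,fy=3))
E
```

```text
shift [127.9 -16.3   3.4] norm 129.0 jaw 178.1 tilt [ 0.006  0.003 -1.   ] turn -1.9
```

Call:
arm_command(
  commands=[0,-16,3,-1.9,100,40,0,0,0,100,40,0,0,0,100,40,0,0,0,100,0,0,0,0,100],
)

```text
clock: 3.22
tool_pos: [0.4513, 0.118, 0.1066]
orientation: [-152.3, 89.4, 29.2]
force: [0.7, 0.7, -0.4]
opening: 0.0875
```

```bash
python3 - <<'E'
from h import *
go(.450,.114,.004,jaw=0)
cv2.imwrite("pics/s3.png",cv2.resize(cam("side")["frame"][180:330,190:370],None,fx=4,fy=4))
E
```

```text
shift [102.6   4.4   2.4] norm 102.7 jaw -178.5 tilt [ 0.009  0.005 -1.   ] turn 1.5
```

View pics/s3.png

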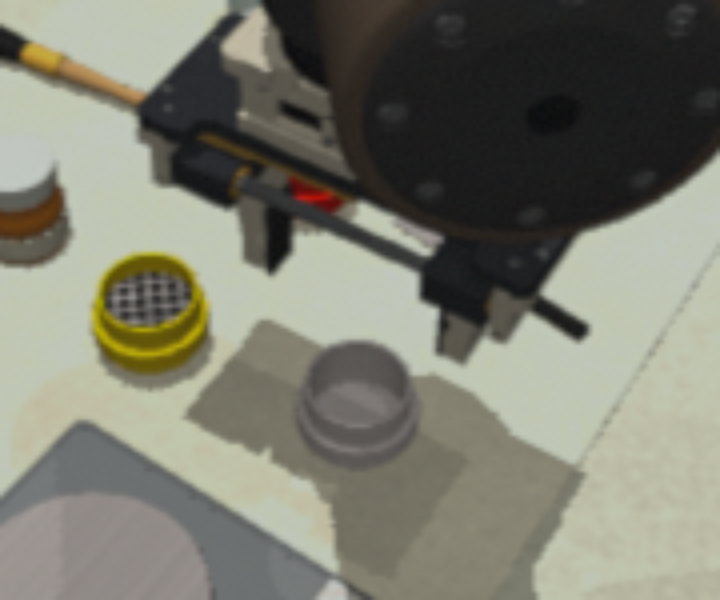

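Call:
arm_command(
  commands=[40,3,2,1.5,100,40,0,0,0,100,22,0,0,0,100,0,0,0,0,100],
)

```text
clock: 3.78
tool_pos: [0.4594, 0.1225, 0.0124]
orientation: [-150.5, 88.3, 30.0]
force: [0.0, -0.4, 0.3]
opening: 0.0878
```

```bash
python3 - <<'E'
from h import *
go(.450,.115,.004,jaw=0); print(get_obs()['tool_pos'],get_obs()['force'])
E
```

```text
shift [8.  7.6 9.7] norm 14.7 jaw -179.5 tilt [ 0.025  0.015 -1.   ] turn 0.5
[0.45941803 0.12253589 0.01235219] [ 0.01909219 -0.35047475  0.27939713]
```

Call:
arm_command(
  commands=[-40,0,0,0,100,0,0,0,0,100,-40,0,0,0,100,0,0,0,0,100],
)

```text
clock: 4.28
tool_pos: [0.4613, 0.1246, 0.1023]
orientation: [-150.6, 87.7, 30.2]
force: [0.0, 0.1, -0.6]
opening: 0.0879
```

Call:
arm_command(
  commands=[0,0,0,0,100,0,0,0,0,100,0,0,0,0,100,0,0,0,0,100],
)

```text
clock: 4.78
tool_pos: [0.461, 0.1246, 0.1025]
orientation: [-150.3, 87.7, 30.6]
force: [-0.8, -0.3, -0.1]
opening: 0.0876
```

Call:
arm_command(
  commands=[15,0,0,0,100,15,0,0,0,100,15,0,0,0,100,15,0,0,0,100],
)

```text
clock: 5.28
tool_pos: [0.4634, 0.1259, 0.0406]
orientation: [-150.6, 87.7, 30.2]
force: [-0.4, -0.8, -0.3]
opening: 0.0878
```

Call:
arm_command(
  commands=[0,0,0,0,100,0,0,0,0,100],
)

```text
clock: 5.52
tool_pos: [0.4627, 0.1253, 0.0395]
orientation: [-151.5, 87.9, 29.3]
force: [0.0, 0.1, -0.1]
opening: 0.0873
```

Call:
arm_command(
  commands=[-10,0,0,0,100,-20,0,0,0,100,-30,0,0,0,100,-30,0,0,0,100,-30,0,0,0,100],
)

```text
clock: 6.15
tool_pos: [0.4584, 0.1227, 0.1665]
orientation: [-151.9, 87.9, 29.0]
force: [0.8, 0.8, -0.4]
opening: 0.0881
```

Call:
arm_command(
  commands=[-20,0,0,0,100,-10,0,0,0,100,0,0,0,0,100],
)

```text
clock: 6.52
tool_pos: [0.4584, 0.1227, 0.203]
orientation: [-150.4, 87.4, 30.5]
force: [0.6, -0.4, -0.3]
opening: 0.0874
```

Call:
arm_command(
  commands=[30,0,0,0,100,0,0,0,0,100,30,0,0,0,100,0,0,0,0,100],
)

```text
clock: 7.02
tool_pos: [0.4606, 0.1238, 0.1424]
orientation: [-151.2, 87.4, 29.7]
force: [0.5, -1.2, 0.4]
opening: 0.0875
```

Call:
arm_command(
  commands=[30,0,0,0,100,0,0,0,0,100,30,0,0,0,100,0,0,0,0,100],
)

```text
clock: 7.52
tool_pos: [0.4673, 0.1274, 0.0886]
orientation: [-153.0, 87.0, 28.1]
force: [-0.6, -0.1, -0.2]
opening: 0.0878
```

```bash
python3 - <<'E'
from h import *
for i in range(3):
    o=get_obs();q=o['joint_pos'];print(q.round(2),(q[1]-q[2]-q[4]).round(2),o['qvel'].round(2),o['tau'].round(1)); go(.45,.115,.1); cam("side")
E
```

```text
[ 39.05   9.08 -36.07   0.85 -41.93 -38.6 ] 87.08 [-0.05 -3.41  4.09  1.64 -2.33  0.04] [  0.  -33.5  21.3   5.    0.8   0. ]
shift [-12.4  11.8  17. ] norm 24.1 jaw -179.0 tilt [ 0.046  0.024 -0.999] turn None
[ 39.06   8.99 -35.96   0.9  -41.96 -38.6 ] 86.9 [ 0.03 -1.08  0.98  0.37  0.3  -0.04] [ -0.2 -32.8  20.2   4.6   0.2  -0. ]
shift [-11.1  12.6  18.3] norm 24.8 jaw -178.9 tilt [ 0.049  0.026 -0.998] turn None
[ 39.06   8.95 -35.95   0.89 -41.93 -38.6 ] 86.84 [ 0.03 -0.44 -0.27 -0.28  0.54  0.  ] [ -0.1 -34.   21.6   5.1   0.1   0. ]
shift [-10.8  12.8  18.6] norm 25.0 jaw -178.9 tilt [ 0.049  0.027 -0.998] turn None
```

Call:
arm_command(
  commands=[-12,0,0,0,100,-12,0,0,0,100,-12,0,0,0,100,-12,0,0,0,100,-12,0,0,0,100],
)

```text
clock: 8.3
tool_pos: [0.4665, 0.1272, 0.1577]
orientation: [-152.2, 86.5, 28.9]
force: [-0.3, 0.5, 0.0]
opening: 0.0876
```

Call:
arm_command(
  commands=[0,0,0,0,100,0,0,0,0,100,0,0,0,0,100],
)

```text
clock: 8.68
tool_pos: [0.4665, 0.1273, 0.1583]
orientation: [-151.9, 86.4, 29.2]
force: [-0.7, 0.5, -0.8]
opening: 0.0878
```

Call:
arm_command(
  commands=[0,0,40,0,100,0,0,40,0,100,0,0,0,0,100,0,0,0,0,100],
)

```text
clock: 9.18
tool_pos: [0.3847, 0.1252, 0.1519]
orientation: [-153.0, 86.6, 28.1]
force: [-0.4, -0.2, 0.8]
opening: 0.0878
```

Call:
arm_command(
  commands=[0,0,-40,0,100,0,0,-40,0,100,0,0,0,0,100,0,0,0,0,100],
)

```text
clock: 9.68
tool_pos: [0.4691, 0.1267, 0.155]
orientation: [-153.4, 86.7, 27.6]
force: [0.1, -0.5, -0.7]
opening: 0.0878
```

Call:
arm_command(
  commands=[0,40,0,0,100,0,40,0,0,100,0,0,0,0,100,0,0,0,0,100],
)

```text
clock: 10.18
tool_pos: [0.4692, 0.0451, 0.1523]
orientation: [-153.4, 86.8, 27.8]
force: [-0.6, -0.3, -0.1]
opening: 0.0875
```

Call:
arm_command(
  commands=[0,-40,0,0,100,0,-40,0,0,100,0,0,0,0,100,0,0,0,0,100],
)

```text
clock: 10.68
tool_pos: [0.4668, 0.1295, 0.1548]
orientation: [-153.3, 86.7, 28.0]
force: [-0.6, 0.6, -0.2]
opening: 0.0875
```

Call:
arm_command(
  commands=[10,0,0,0,100,10,0,0,0,100,10,0,0,0,100,10,0,0,0,100,10,0,0,0,100],
)

```text
clock: 11.3
tool_pos: [0.4691, 0.1293, 0.1013]
orientation: [-153.1, 86.8, 28.1]
force: [0.1, 0.7, 1.1]
opening: 0.0876
```

Call:
arm_command(
  commands=[10,0,0,0,100,10,0,0,0,100,10,0,0,0,100,0,0,0,0,100,0,0,0,0,100],
)

```text
clock: 11.92
tool_pos: [0.4704, 0.1298, 0.0681]
orientation: [-153.6, 86.9, 27.6]
force: [0.5, -0.1, -0.3]
opening: 0.0872
```

Call:
arm_command(
  commands=[-60,0,0,0,100,0,0,0,0,100,0,0,0,0,100,0,0,0,0,100],
)

```text
clock: 12.42
tool_pos: [0.4677, 0.1284, 0.13]
orientation: [-153.6, 86.8, 27.5]
force: [0.6, 0.1, -0.3]
opening: 0.0876
```

Call:
arm_command(
  commands=[10,0,0,0,100,10,0,0,0,100,10,0,0,0,100,10,0,0,0,100,10,0,0,0,100],
)

```text
clock: 13.05
tool_pos: [0.4692, 0.1291, 0.0749]
orientation: [-154.2, 87.0, 27.0]
force: [-0.1, -0.6, 0.1]
opening: 0.0875
```

Call:
arm_command(
  commands=[10,0,0,0,100,0,0,0,0,100,0,0,0,0,100],
)

```text
clock: 13.42
tool_pos: [0.4694, 0.129, 0.0631]
orientation: [-154.7, 87.2, 26.5]
force: [-0.5, -1.3, -0.5]
opening: 0.0874
```

```bash
python3 - <<'E'
from h import *
go(.450,.115,.063,jaw=0);go(.450,.115,.004,jaw=0)
E
```

```text
shift [-1.1 13.6 19.6] norm 23.9 jaw -178.9 tilt [ 0.044  0.022 -0.999] turn 1.1
shift [57.9 14.9 22.3] norm 63.8 jaw -178.9 tilt [ 0.044  0.022 -0.999] turn 1.1
```

Call:
arm_command(
  commands=[0,7,11,1.1,100,0,7,11,0,100,10,0,0,0,100,10,0,0,0,100,8,0,0,0,100],
)

```text
clock: 14.05
tool_pos: [0.4478, 0.1148, 0.0335]
orientation: [-152.6, 86.9, 27.3]
force: [-1.0, -0.5, 0.0]
opening: 0.0877
```

```bash
python3 - <<'E'
from h import *
go(.450,.115,.004,jaw=0)
E
```

```text
shift [29.6  0.5 -0.8] norm 29.6 jaw 179.9 tilt [ 0.047  0.024 -0.999] turn -0.1
```

Call:
arm_command(
  commands=[8,0,0,0,100,8,0,0,0,100,8,0,0,0,100,3,0,0,0,100,0,0,0,0,100],
)

```text
clock: 14.68
tool_pos: [0.449, 0.1153, 0.0031]
orientation: [-153.4, 87.1, 26.5]
force: [0.5, -0.7, -0.3]
opening: 0.0872
```

Call:
arm_command(
  commands=[0,0,0,0,0,0,0,0,0,0,0,0,0,0,0,0,0,0,0,0],
)

```text
clock: 15.18
tool_pos: [0.4495, 0.1157, 0.0039]
orientation: [-153.0, 87.0, 27.0]
force: [0.4, 0.3, -1.3]
opening: 0.0598
```

```bash
python3 - <<'E'
from h import *
go(.513,-.330,.20,jaw=0);print(get_obs()['tool_pos'])
E
```

```text
shift [-203.4  441.   -72.8] norm 491.1 jaw 180.0 tilt [ 0.047  0.024 -0.999] turn -0.0
[0.44950626 0.11573858 0.00392571]
```

Call:
arm_command(
  commands=[-20,0,0,0,0,-50,0,0,0,0,-55,0,0,0,0,-40,0,0,0,0,0,0,0,0,0],
)

```text
clock: 15.8
tool_pos: [0.4403, 0.1108, 0.173]
orientation: [-153.5, 87.2, 26.5]
force: [0.1, 0.1, -1.1]
opening: 0.0601
```

Call:
arm_command(
  commands=[0,30,-5,0,0,0,45,-7,0,0,0,50,-8,0,0,0,50,-8,0,0,0,50,-8,0,0],
)

```text
clock: 16.42
tool_pos: [0.4746, -0.1177, 0.1654]
orientation: [-149.7, 87.4, 30.6]
force: [0.7, 0.2, -1.6]
opening: 0.0602
```

Call:
arm_command(
  commands=[0,50,-8,0,0,0,50,-8,0,0,0,50,-8,0,0,0,25,-8,0,0,0,0,0,0,0],
)

```text
clock: 17.05
tool_pos: [0.5038, -0.3008, 0.1538]
orientation: [-136.7, 87.8, 43.3]
force: [-1.3, -0.0, -0.8]
opening: 0.0602
```

```bash
python3 - <<'E'
from h import *
o=get_obs();print(o['clock'],o['tool_pos'],o['opening']);go(.513,-.330,.17,jaw=0)
s=cam("side");t=cam("top")
a=cv2.resize(s["frame"][60:210,290:430],(560,600));b=cv2.resize(t["frame"][150:270,320:420],(500,600))
cv2.imwrite("pics/a1.png",cv2.resize(a,(560,600)));cv2.imwrite("pics/b1.png",b)
E
```

```text
17.05 [ 0.50377199 -0.30081354  0.15375134] 0.060233374759394255
shift [-16.8  28.7  -9.7] norm 34.7 jaw 180.0 tilt [ 0.028  0.027 -0.999] turn -0.0
```

View pics/a1.png

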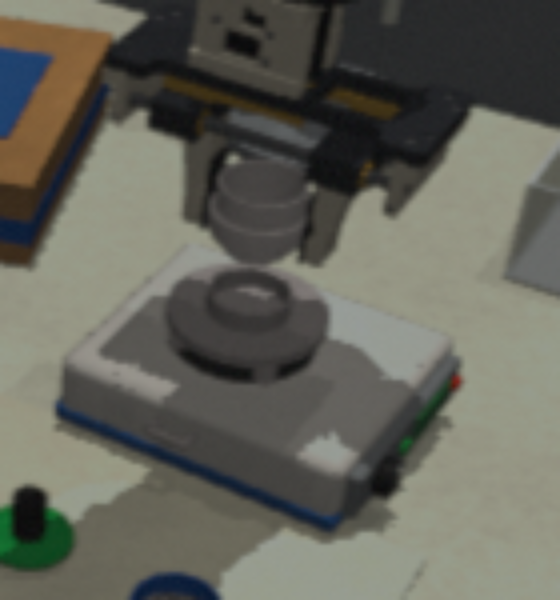

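Call:
arm_command(
  commands=[8,14,-5,0,0,8,14,-5,0,0,8,0,0,0,0,0,0,0,0,0],
)

```text
clock: 17.65
tool_pos: [0.5145, -0.3258, 0.1273]
orientation: [-134.5, 87.8, 45.8]
force: [0.2, -0.1, -1.1]
opening: 0.0602
```

```bash
cat >> h.py <<'E'
def zoom(s,x,y,w=60,h=60,k=10):
    a=cv2.resize(s["frame"][y:y+h,x:x+w],None,fx=k,fy=k,interpolation=cv2.INTER_CUBIC)
    a=cv2.normalize(a,None,0,255,cv2.NORM_MINMAX)
    for i in range(0,w,5): cv2.line(a,(i*k+k//2,0),(i*k+k//2,6),(0,0,255),1); cv2.putText(a,str(x+i),(i*k-5,18),0,.35,(0,0,255))
    for i in range(0,h,5): cv2.line(a,(0,i*k+k//2),(6,i*k+k//2),(0,0,255),1); cv2.putText(a,str(y+i),(8,i*k+9),0,.35,(0,0,255))
    return a
E
python3 - <<'E'
from h import *
o=get_obs();p=o['tool_pos'];print(o['clock'],p,o['opening']);go(.513,-.330,.12,jaw=0)
s=cam("side");print(proj(s,p+[0,0,.019]),proj(s,p+[0,0,.041]),proj(s,[.513,-.33,.096]))
cv2.imwrite("pics/a2.png",zoom(s,325,95))
E
```

```text
17.65 [ 0.51449513 -0.32578389  0.12731914] 0.06020249305718372
shift [7.2 4.4 1.7] norm 8.6 jaw -179.8 tilt [ 0.027  0.028 -0.999] turn 0.2
[354.24933369 115.38673403] [355.37489088 107.59970295] [353.04816799 131.78681233]
```

View pics/a2.png

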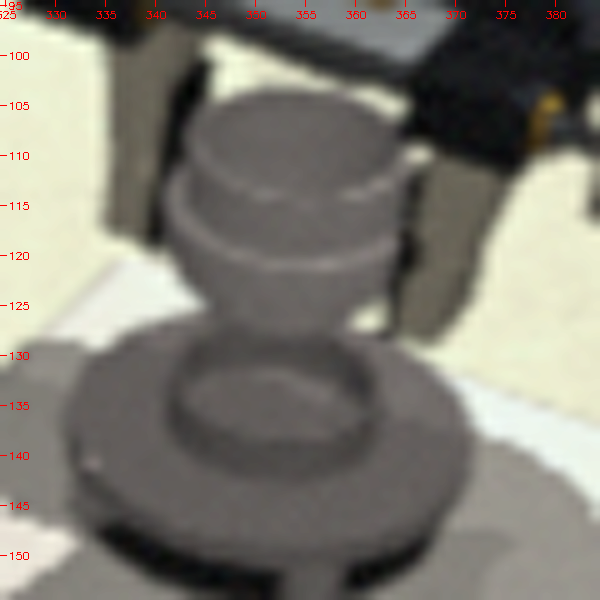

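Call:
arm_command(
  commands=[5,4.5,1.5,0,0,8,0,0,0,0,6,0,0,0,0,0,0,0,0,0],
)

```text
clock: 18.2
tool_pos: [0.5139, -0.3297, 0.108]
orientation: [-136.8, 87.7, 43.5]
force: [-0.2, -0.1, -1.9]
opening: 0.06
```

```bash
python3 - <<'E'
from h import *
o=get_obs();p=o['tool_pos'];print(o['clock'],p,o['force']);go(.513,-.330,.092,jaw=0)
E
```

```text
18.2 [ 0.51387372 -0.32973755  0.10796525] [-0.237818   -0.11951848 -1.89505128]
shift [15.9  0.7  1.3] norm 16.0 jaw -179.8 tilt [ 0.029  0.027 -0.999] turn 0.2
```

Call:
arm_command(
  commands=[5,0.5,1,0,0,5,0,0,0,0,0,0,0,0,0],
)

```text
clock: 18.58
tool_pos: [0.5132, -0.33, 0.0974]
orientation: [-137.2, 87.7, 43.1]
force: [-0.2, 0.3, -1.2]
opening: 0.0601
```

Call:
arm_command(
  commands=[5,0,0,0,0,0,0,0,0,0],
)

```text
clock: 18.82
tool_pos: [0.5138, -0.33, 0.0925]
orientation: [-138.4, 87.7, 41.9]
force: [1.1, 0.4, -1.0]
opening: 0.0602
```

```bash
python3 - <<'E'
from h import *
o=get_obs();p=o['tool_pos'];print(o['clock'],p,o['force']);go(.513,-.330,.092,jaw=0)
E
```

```text
18.825 [ 0.5137855  -0.32995817  0.0925013 ] [ 1.11462037  0.42214981 -1.04627147]
shift [0.5 0.1 0.8] norm 0.9 jaw -179.7 tilt [ 0.03   0.027 -0.999] turn 0.3
```

Call:
arm_command(
  commands=[0,0,0,0,100,0,0,0,0,100,0,0,0,0,100,-40,0,0,0,100,-40,0,0,0,100],
)

```text
clock: 19.45
tool_pos: [0.5097, -0.3314, 0.1711]
orientation: [-129.6, 87.9, 50.7]
force: [0.3, -0.8, -0.4]
opening: 0.0876
```

```bash
python3 - <<'E'
from h import *
o=get_obs();p=o['tool_pos'];print(o['clock'],p,o['force']);go(.444,-.1025,.16,jaw=0)
s=cam("side"); cv2.imwrite("pics/a3.png",zoom(s,325,90,50,60))
E
```

```text
19.45 [ 0.50965355 -0.33144147  0.17113775] [ 0.31514742 -0.84003787 -0.43601818]
shift [  16.2 -228.9   64.9] norm 238.4 jaw -179.7 tilt [ 0.024  0.029 -0.999] turn 0.3
```

View pics/a3.png

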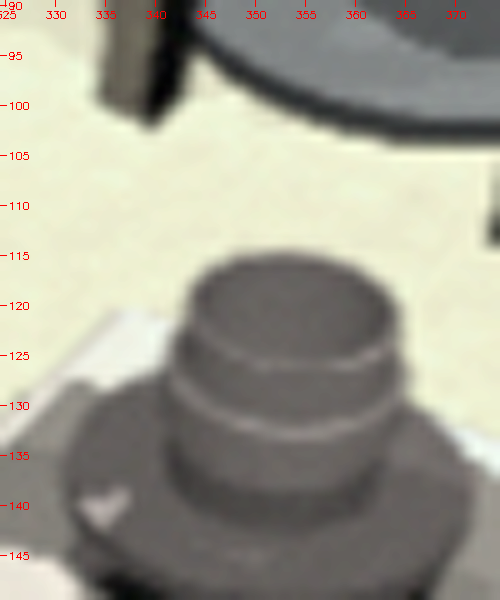

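Call:
arm_command(
  commands=[0,-35,9,0,100,0,-50,14,0,100,0,-55,16,0,100,0,-50,15,0,100,0,-35,10,0,100],
)

```text
clock: 20.12
tool_pos: [0.4466, -0.1051, 0.182]
orientation: [-146.2, 87.5, 33.8]
force: [0.6, -0.1, 1.0]
opening: 0.0875
```

Call:
arm_command(
  commands=[10,0,0,0,100,15,0,0,0,100,15,0,0,0,100,15,0,0,0,100,10,0,0,0,100],
)

```text
clock: 20.75
tool_pos: [0.4502, -0.1023, 0.1161]
orientation: [-148.9, 87.2, 31.4]
force: [-0.4, 0.6, 1.4]
opening: 0.0877
```

```bash
python3 - <<'E'
from h import *
o=get_obs();p=o['tool_pos'];print(o['clock'],p,o['force']);go(.444,-.1025,.065,jaw=0);go(.444,-.1025,.004,jaw=0)
E
```

```text
20.75 [ 0.45015091 -0.10234775  0.11606095] [-0.39651007  0.64148529  1.38576995]
shift [50.7  1.4  8.3] norm 51.4 jaw -179.7 tilt [ 0.041  0.025 -0.999] turn 0.3
shift [111.7   2.9  10.8] norm 112.2 jaw -179.7 tilt [ 0.041  0.025 -0.999] turn 0.3
```

Call:
arm_command(
  commands=[10,1,5,0.3,100,10,1,5,0,100,10,0,0,0,100,10,0,0,0,100,10,0,0,0,100],
)

```text
clock: 21.38
tool_pos: [0.442, -0.1039, 0.0627]
orientation: [-149.2, 87.2, 30.8]
force: [0.4, -0.6, -0.1]
opening: 0.0879
```

Call:
arm_command(
  commands=[10,0,0,0,100,10,0,0,0,100,0,0,0,0,100],
)

```text
clock: 21.75
tool_pos: [0.4426, -0.1033, 0.0404]
orientation: [-148.5, 87.3, 31.5]
force: [0.5, 0.4, 0.1]
opening: 0.0878
```

```bash
python3 - <<'E'
from h import *
o=get_obs();p=o['tool_pos'];print(o['clock'],p,o['force']);go(.444,-.1025,.004,jaw=0)
E
```

```text
21.75 [ 0.44261445 -0.10330335  0.04036687] [0.50129321 0.35091114 0.07207961]
shift [36.4  0.1  0.1] norm 36.4 jaw 179.9 tilt [ 0.04   0.025 -0.999] turn -0.1
```

Call:
arm_command(
  commands=[9,0,0,0,100,9,0,0,0,100,9,0,0,0,100,7,0,0,0,100,1,0,0,0,100],
)

```text
clock: 22.38
tool_pos: [0.4446, -0.1023, 0.0032]
orientation: [-148.9, 87.3, 31.1]
force: [0.3, 0.6, -0.2]
opening: 0.0878
```

Call:
arm_command(
  commands=[0,0,0,0,0,0,0,0,0,0,0,0,0,0,0,0,0,0,0,0],
)

```text
clock: 22.88
tool_pos: [0.4449, -0.1023, 0.0037]
orientation: [-149.3, 87.2, 30.7]
force: [0.5, -0.5, -0.8]
opening: 0.0612
```

Call:
arm_command(
  commands=[-20,0,0,0,0,-50,0,0,0,0,-55,0,0,0,0,-50,0,0,0,0,-20,0,0,0,0],
)

```text
clock: 23.5
tool_pos: [0.4348, -0.1075, 0.2033]
orientation: [-147.3, 87.5, 32.7]
force: [-0.2, -0.1, -1.8]
opening: 0.0613
```

```bash
python3 - <<'E'
from h import *
o=get_obs();p=o['tool_pos'];print(o['clock'],p,o['force']);go(.513,-.33,.2,jaw=0)
E
```

```text
23.5 [ 0.43481029 -0.1075307   0.20327338] [-0.2462617  -0.14154198 -1.81719007]
shift [  0.9 222.4 -78.3] norm 235.8 jaw 179.9 tilt [ 0.037  0.024 -0.999] turn -0.1
```

Call:
arm_command(
  commands=[0,30,-11,0,0,0,50,-18,0,0,0,55,-19,0,0,0,50,-18,0,0,0,30,-10,0,0],
)

```text
clock: 24.12
tool_pos: [0.514, -0.3268, 0.2054]
orientation: [-151.8, 87.0, 28.5]
force: [-0.6, 0.2, -0.9]
opening: 0.0613
```

Call:
arm_command(
  commands=[5,0,0,0,0,10,0,0,0,0,10,0,0,0,0],
)

```text
clock: 24.5
tool_pos: [0.5146, -0.3271, 0.1782]
orientation: [-150.4, 87.0, 29.7]
force: [-0.4, -1.0, -0.7]
opening: 0.0615
```

```bash
python3 - <<'E'
from h import *
o=get_obs();p=o['tool_pos'];print(o['clock'],p,o['force']);go(.513,-.33,.15,jaw=0)
E
```

```text
24.5 [ 0.51457329 -0.32706113  0.17816645] [-0.35950362 -1.00945631 -0.70530241]
shift [28.   3.7  2.9] norm 28.4 jaw -179.9 tilt [ 0.046  0.026 -0.999] turn 0.1
```

Call:
arm_command(
  commands=[9,2,1.5,0,0,9,1.5,1,0,0,8,0,0,0,0,0,0,0,0,0],
)

```text
clock: 25.0
tool_pos: [0.5126, -0.3279, 0.1495]
orientation: [-149.1, 87.0, 31.1]
force: [-0.2, -0.0, -0.5]
opening: 0.0613
```

```bash
python3 - <<'E'
from h import *
o=get_obs();p=o['tool_pos'];print(o['clock'],p,o['force']);go(.513,-.33,.128,jaw=0)
s=cam("side");print(proj(s,p+[0,0,.041]),proj(s,[.513,-.33,.132]))
cv2.imwrite("pics/a4.png",zoom(s,325,85))
E
```

```text
25.0 [ 0.51258547 -0.3278619   0.1495432 ] [-0.23486429 -0.02443023 -0.46684906]
shift [21.5  2.7  0.6] norm 21.7 jaw -179.8 tilt [ 0.045  0.027 -0.999] turn 0.2
[357.65125308  99.34525844] [354.81929609 119.71212752]
```

View pics/a4.png

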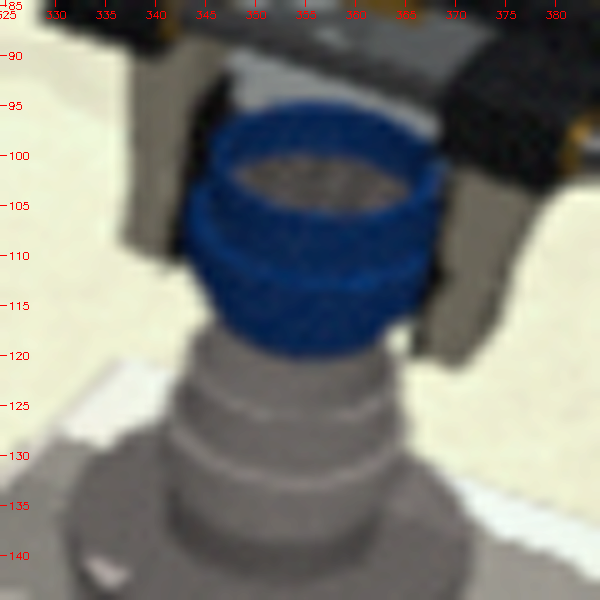

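Call:
arm_command(
  commands=[4,3,0,0,0,6,0,0,0,0,4,0,0,0,0,0,0,0,0,0],
)

```text
clock: 25.55
tool_pos: [0.5139, -0.3312, 0.1357]
orientation: [-150.9, 87.0, 29.4]
force: [0.2, -0.5, -0.4]
opening: 0.0609
```

```bash
python3 - <<'E'
from h import *
o=get_obs();p=o['tool_pos'];print(o['clock'],p,o['force']);go(.5133,-.3307,.128,jaw=0)
E
```

```text
25.55 [ 0.51394937 -0.3311761   0.13565761] [ 0.24390097 -0.50082458 -0.44432114]
shift [ 7.6 -0.3  1. ] norm 7.7 jaw -179.8 tilt [ 0.046  0.026 -0.999] turn 0.2
```

Call:
arm_command(
  commands=[4,0,0.5,0,0,0,0,0,0,0,3.5,0,0.5,0,0,0,0,0,0,0],
)

```text
clock: 26.05
tool_pos: [0.5136, -0.3311, 0.128]
orientation: [-151.7, 86.9, 28.6]
force: [0.4, -0.1, -1.4]
opening: 0.0612
```

```bash
python3 - <<'E'
from h import *
o=get_obs();p=o['tool_pos'];print(o['clock'],p,o['force']);go(.5133,-.3307,.128,jaw=0)
E
```

```text
26.05 [ 0.51358102 -0.3310857   0.12804155] [ 0.35185288 -0.09557755 -1.36157395]
shift [ 0.  -0.4  0.3] norm 0.5 jaw -179.8 tilt [ 0.047  0.026 -0.999] turn 0.2
```

Call:
arm_command(
  commands=[0,0,0,0,100,0,0,0,0,100,0,0,0,0,100,-45,0,0,0,100,-20,0,0,-10,100],
)

```text
clock: 26.68
tool_pos: [0.5096, -0.3324, 0.1928]
orientation: [-158.7, 87.1, 31.7]
force: [0.5, -0.4, 0.2]
opening: 0.0875
```

Call:
arm_command(
  commands=[0,0,0,-10,100,0,0,0,-10,100,0,0,0,-10,100,0,0,0,-10,100,0,0,0,-10,100],
)

```text
clock: 27.3
tool_pos: [0.5105, -0.3329, 0.1959]
orientation: [145.5, 86.9, 27.6]
force: [-0.0, 0.3, 0.4]
opening: 0.0875
```

Call:
arm_command(
  commands=[0,0,0,-10,100,0,0,0,-10,100,0,0,0,-10,100],
)

```text
clock: 27.68
tool_pos: [0.5105, -0.3329, 0.1961]
orientation: [114.4, 86.9, 27.5]
force: [0.2, 0.5, 0.2]
opening: 0.0874
```

```bash
python3 - <<'E'
from h import *
o=get_obs();p=o['tool_pos'];print(o['clock'],p,o['joint_pos'].round(1));go(.566,-.0095,p[2],jaw=90)
E
```

```text
27.675 [ 0.51049911 -0.33286687  0.19606742] [-16.2  14.8 -10.7  -2.4 -62.3 110.4]
shift [  10.8   72.9 -319.7] norm 328.1 jaw -86.8 tilt [ 0.048  0.025 -0.999] turn 3.2
```

Call:
arm_command(
  commands=[0,6,-28,3,100,0,10,-46,0,100,0,12,-54,0,100,0,13,-55,0,100,0,13,-55,0,100],
)

```text
clock: 28.3
tool_pos: [0.5626, -0.0916, 0.2047]
orientation: [116.7, 86.9, 26.6]
force: [0.4, 0.3, -0.2]
opening: 0.0878
```

Call:
arm_command(
  commands=[0,10,-45,0,100,0,6,-28,0,100,10,0,0,0,100,15,0,0,0,100,10,0,0,0,100],
)

```text
clock: 28.92
tool_pos: [0.5813, -0.0122, 0.1716]
orientation: [116.3, 86.7, 26.5]
force: [0.0, -0.7, -0.5]
opening: 0.0875
```

```bash
python3 - <<'E'
from h import *
o=get_obs();p=o['tool_pos'];print(o['clock'],p);go(.566,-.0095,.065,jaw=90)
E
```

```text
28.925 [ 0.58133498 -0.01222477  0.17160165]
shift [ 1.057e+02 -2.080e+01 -1.000e-01] norm 107.7 jaw -89.8 tilt [ 0.051  0.025 -0.998] turn 0.2
```

Call:
arm_command(
  commands=[10,-7,0,0,100,10,-7,0,0,100,10,-7,0,0,100,10,0,0,0,100,10,0,0,0,100],
)

```text
clock: 29.55
tool_pos: [0.5606, -0.0131, 0.1166]
orientation: [116.5, 86.8, 26.5]
force: [0.2, -0.2, 0.6]
opening: 0.0875
```

Call:
arm_command(
  commands=[10,0,0,0,100,10,0,0,0,100,10,0,0,0,100,10,0,0,0,100,10,0,0,0,100],
)

```text
clock: 30.18
tool_pos: [0.5638, -0.0116, 0.0631]
orientation: [116.4, 86.8, 26.4]
force: [-0.6, 0.4, 1.2]
opening: 0.0877
```

```bash
python3 - <<'E'
from h import *
o=get_obs();p=o['tool_pos'];print(o['clock'],p);go(.566,-.0095,.004,jaw=90)
E
```

```text
30.175 [ 0.56381574 -0.01156592  0.06305061]
shift [59.1 -0.8 -0.6] norm 59.1 jaw -89.9 tilt [ 0.05   0.025 -0.998] turn 0.1
```

Call:
arm_command(
  commands=[9,0,0,0,100,9,0,0,0,100,9,0,0,0,100,9,0,0,0,100,9,0,0,0,100],
)

```text
clock: 30.8
tool_pos: [0.5664, -0.0103, 0.0149]
orientation: [116.3, 86.8, 26.3]
force: [0.1, -1.0, -0.4]
opening: 0.0876
```

Call:
arm_command(
  commands=[8,0,0,0,100,4,0,0,0,100,0,0,0,0,100],
)

```text
clock: 31.18
tool_pos: [0.5668, -0.0101, 0.0016]
orientation: [116.3, 86.8, 26.3]
force: [-1.6, 0.5, 4.7]
opening: 0.0875
```

```bash
python3 - <<'E'
from h import *
o=get_obs();p=o['tool_pos'];print(o['clock'],p);go(.566,-.0095,.004,jaw=90)
E
```

```text
31.175 [ 0.56678776 -0.01014071  0.00164222]
shift [-2.4 -0.7 -0.7] norm 2.6 jaw -89.9 tilt [ 0.049  0.024 -0.998] turn 0.1
```

Call:
arm_command(
  commands=[-2.5,0,0,0,100,0,0,0,0,0,0,0,0,0,0,0,0,0,0,0,0,0,0,0,0],
)

```text
clock: 31.8
tool_pos: [0.5672, -0.01, 0.0047]
orientation: [116.1, 86.8, 26.1]
force: [-0.9, 0.4, 0.6]
opening: 0.0612
```

Call:
arm_command(
  commands=[-20,0,0,0,0,-50,0,0,0,0,-60,0,0,0,0,-60,0,0,0,0,-30,0,0,0,0],
)

```text
clock: 32.42
tool_pos: [0.5534, -0.0163, 0.227]
orientation: [118.2, 87.3, 28.2]
force: [0.8, -0.3, -0.8]
opening: 0.0611
```

```bash
python3 - <<'E'
from h import *
o=get_obs();p=o['tool_pos'];print(o['clock'],p);go(.5133,-.3307,.23,jaw=90)
E
```

```text
32.425 [ 0.55341706 -0.01629402  0.22703095]
shift [-11.7 -39.9 314.2] norm 317.0 jaw -90.0 tilt [ 0.042  0.022 -0.999] turn 0.0
```

Call:
arm_command(
  commands=[-3,-4,28,0,0,-3,-6,45,0,0,-3,-7,54,0,0,-3,-7,55,0,0,0,-7,55,0,0],
)

```text
clock: 33.05
tool_pos: [0.5233, -0.2561, 0.2363]
orientation: [116.1, 86.8, 26.5]
force: [1.4, 0.2, -1.1]
opening: 0.0611
```

Call:
arm_command(
  commands=[0,-6,46,0,0,0,-4,28,0,0,0,0,0,0,0],
)

```text
clock: 33.42
tool_pos: [0.5114, -0.3358, 0.2323]
orientation: [118.2, 86.9, 28.4]
force: [0.2, 0.2, -0.8]
opening: 0.0611
```

```bash
python3 - <<'E'
from h import *
o=get_obs();p=o['tool_pos'];print(o['clock'],p);go(.5133,-.3307,.187,jaw=90)
E
```

```text
33.425 [ 0.5113799  -0.33577293  0.23227782]
shift [45.4 -0.2 -3.9] norm 45.6 jaw -89.8 tilt [ 0.047  0.026 -0.999] turn 0.2
```

Call:
arm_command(
  commands=[10,0,-2,0,0,10,0,-2,0,0,10,0,0,0,0,10,0,0,0,0,4,0,0,0,0],
)

```text
clock: 34.05
tool_pos: [0.5137, -0.327, 0.1848]
orientation: [119.7, 86.9, 30.1]
force: [-0.1, 0.7, -1.2]
opening: 0.0612
```

```bash
python3 - <<'E'
from h import *
o=get_obs();p=o['tool_pos'];print(o['clock'],p,o['force']);go(.5133,-.3307,.1645,jaw=90)
s=cam("side");p=get_obs()['tool_pos'];print(p,proj(s,p+[0,0,.041]),proj(s,[.5133,-.3307,.168]))
cv2.imwrite("pics/a5.png",zoom(s,325,65))
E
```

```text
34.05 [ 0.51373749 -0.32704389  0.18475988] [-0.08135513  0.66349694 -1.2077299 ]
shift [20.1 -1.4  4.2] norm 20.6 jaw -89.7 tilt [ 0.046  0.027 -0.999] turn 0.3
[ 0.51363209 -0.32700433  0.1844441 ] [359.01093566  86.21075377] [356.68004613 106.92410628]
```

View pics/a5.png

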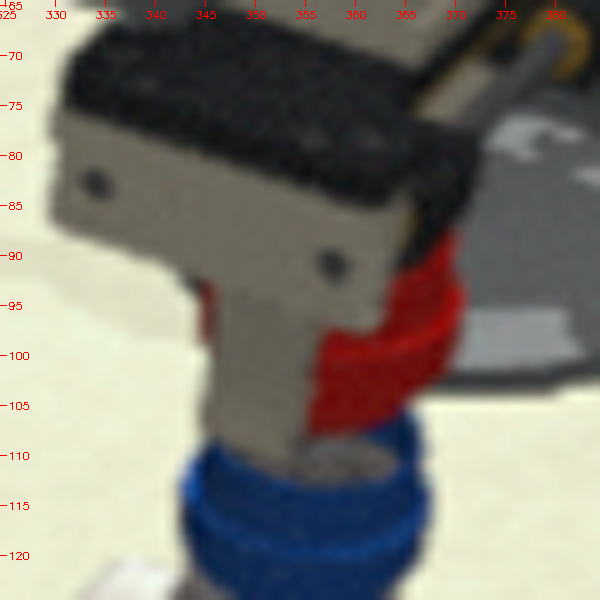

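Call:
arm_command(
  commands=[4,-0.3,4,0,0,5,0,0,0,0,3,0,0,0,0,0,0,0,0,0],
)

```text
clock: 34.6
tool_pos: [0.5143, -0.3314, 0.172]
orientation: [119.2, 86.9, 29.5]
force: [0.8, -0.9, -2.4]
opening: 0.0613
```

```bash
python3 - <<'E'
from h import *
o=get_obs();p=o['tool_pos'];print(o['clock'],p,o['force']);go(.5142,-.3304,.1645,jaw=90)
E
```

```text
34.6 [ 0.51427202 -0.33136187  0.1720304 ] [ 0.81036859 -0.86932512 -2.36545119]
shift [ 7.5 -0.4 -0.8] norm 7.6 jaw -89.7 tilt [ 0.047  0.027 -0.999] turn 0.3
```

Call:
arm_command(
  commands=[4,0,-0.6,0,0,0,0,0,0,0,3.5,0,0,0,0,0,0,0,0,0],
)

```text
clock: 35.1
tool_pos: [0.515, -0.3307, 0.1648]
orientation: [118.1, 86.9, 28.4]
force: [-0.5, -0.1, -1.1]
opening: 0.0612
```

```bash
python3 - <<'E'
from h import *
o=get_obs();p=o['tool_pos'];print(o['clock'],p,o['force']);go(.5142,-.3304,.1645,jaw=90)
E
```

```text
35.1 [ 0.51502434 -0.33069908  0.1647745 ] [-0.54507107 -0.1336092  -1.0675515 ]
shift [ 0.2 -0.8 -0.3] norm 0.9 jaw -89.7 tilt [ 0.048  0.026 -0.998] turn 0.3
```

Call:
arm_command(
  commands=[0,0,0,0,100,0,0,0,0,100,0,0,0,0,100,-50,0,0,0,100,-10,0,0,0,100],
)

```text
clock: 35.72
tool_pos: [0.5117, -0.3321, 0.2252]
orientation: [119.8, 87.0, 30.1]
force: [0.1, 0.2, -0.2]
opening: 0.0872
```

Call:
arm_command(
  commands=[0,4,-30,0,100,0,6,-45,0,100,0,7,-55,0,100,0,7,-55,0,100,0,7,-55,0,100],
)

```text
clock: 36.35
tool_pos: [0.5421, -0.089, 0.2332]
orientation: [118.9, 86.9, 28.8]
force: [0.6, -1.1, -0.2]
opening: 0.0877
```

Call:
arm_command(
  commands=[0,7,-55,0,100,0,7,-55,0,100,0,6,-45,0,100,0,4,-30,0,100,0,0,0,0,100],
)

```text
clock: 36.98
tool_pos: [0.5659, 0.106, 0.2393]
orientation: [119.2, 86.8, 29.4]
force: [-0.6, -0.3, -0.7]
opening: 0.0875
```

```bash
python3 - <<'E'
from h import *
o=get_obs();p=o['tool_pos'];print(o['clock'],p,o['joint_pos'].round(1));go(.575,.125,.065,jaw=90)
s=cam("side");cv2.imwrite("pics/a6.png",zoom(s,325,75,50,60))
E
```

```text
36.975 [0.56587711 0.10597415 0.23931191] [ 30.1   8.9 -13.5   0.  -64.4  60.1]
shift [175.    0.6 -14.2] norm 175.6 jaw -89.8 tilt [ 0.049  0.027 -0.998] turn 0.2
```

View pics/a6.png

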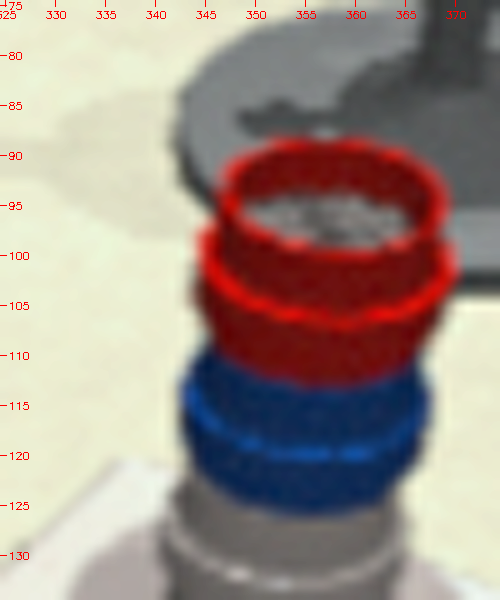

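Call:
arm_command(
  commands=[10,0,-7,0,100,15,0,-7,0,100,15,0,0,0,100,15,0,0,0,100,15,0,0,0,100],
)

```text
clock: 37.65
tool_pos: [0.5686, 0.1191, 0.1647]
orientation: [119.5, 86.8, 29.5]
force: [-0.4, -0.6, 0.1]
opening: 0.0875
```

Call:
arm_command(
  commands=[15,0,0,0,100,15,0,0,0,100,15,0,0,0,100,15,0,0,0,100,10,0,0,0,100],
)

```text
clock: 38.28
tool_pos: [0.5719, 0.1206, 0.089]
orientation: [119.5, 86.9, 29.4]
force: [-0.2, -0.5, -0.5]
opening: 0.0879
```

```bash
python3 - <<'E'
from h import *
o=get_obs();p=o['tool_pos'];print(o['clock'],p,o['force']);go(.575,.125,.0045,jaw=90)
E
```

```text
38.275 [0.57189085 0.12062115 0.08899291] [-0.18329808 -0.51564106 -0.47032597]
shift [84.6 -0.9 -2.1] norm 84.7 jaw -90.1 tilt [ 0.047  0.026 -0.999] turn -0.1
```

Call:
arm_command(
  commands=[10,0,-2,0,100,10,0,0,0,100,10,0,0,0,100,10,0,0,0,100,10,0,0,0,100],
)

```text
clock: 38.9
tool_pos: [0.575, 0.1246, 0.0363]
orientation: [119.3, 86.8, 29.2]
force: [0.2, -0.1, 0.1]
opening: 0.0874
```

Call:
arm_command(
  commands=[10,0,0,0,100,10,0,0,0,100,8,0,0,0,100,0,0,0,0,100],
)

```text
clock: 39.4
tool_pos: [0.576, 0.1251, 0.0053]
orientation: [119.3, 86.9, 29.2]
force: [-0.2, -0.2, -0.1]
opening: 0.0878
```

```bash
python3 - <<'E'
from h import *
o=get_obs();p=o['tool_pos'];print(o['clock'],p,o['force']);go(.575,.125,.0045,jaw=90)
E
```

```text
39.4 [0.57601241 0.12505769 0.0052999 ] [-0.23848149 -0.15870275 -0.08933326]
shift [ 0.7 -1.   0.1] norm 1.3 jaw -90.0 tilt [ 0.047  0.026 -0.999] turn -0.0
```

Call:
arm_command(
  commands=[0,0,0,0,0,0,0,0,0,0,0,0,0,0,0,-20,0,0,0,0,-50,0,0,0,0],
)

```text
clock: 40.02
tool_pos: [0.5706, 0.1222, 0.0737]
orientation: [119.7, 87.3, 29.6]
force: [0.5, -0.4, -0.7]
opening: 0.0615
```

Call:
arm_command(
  commands=[-60,0,0,0,0,-60,0,0,0,0,-50,0,0,0,0,-20,0,0,0,0,0,0,0,0,0],
)

```text
clock: 40.65
tool_pos: [0.5624, 0.1175, 0.2745]
orientation: [119.8, 86.9, 29.7]
force: [0.2, 0.5, -1.5]
opening: 0.0612
```

```bash
python3 - <<'E'
from h import *
o=get_obs();p=o['tool_pos'];print(o['clock'],p,o['opening']);go(.514,-.3307,.265,jaw=90)
E
```

```text
40.65 [0.5623968  0.11753004 0.27448422] 0.06122456353295916
shift [ -4.9 -47.8 448.4] norm 450.9 jaw -90.1 tilt [ 0.047  0.027 -0.999] turn -0.1
```

Call:
arm_command(
  commands=[0,-4,30,0,0,0,-5,45,0,0,0,-6,55,0,0,0,-6,55,0,0,0,-6,55,0,0],
)

```text
clock: 41.28
tool_pos: [0.5318, -0.1252, 0.2583]
orientation: [125.7, 87.3, 35.9]
force: [1.4, -0.3, -0.6]
opening: 0.0614
```

Call:
arm_command(
  commands=[0,-6,55,0,0,0,-6,55,0,0,0,-5,45,0,0,0,-3,30,0,0,0,-1,15,0,0],
)

```text
clock: 41.9
tool_pos: [0.5057, -0.3328, 0.2416]
orientation: [141.4, 87.7, 51.4]
force: [1.1, 0.9, -0.7]
opening: 0.0612
```

```bash
python3 - <<'E'
from h import *
o=get_obs();p=o['tool_pos'];print(o['clock'],p,o['opening']);go(.514,-.3307,.222,jaw=90)
E
```

```text
41.9 [ 0.50570734 -0.33282389  0.24157413] 0.06116043330767249
shift [19.8  7.8 -1.5] norm 21.4 jaw -90.0 tilt [ 0.025  0.032 -0.999] turn 0.0
```

Call:
arm_command(
  commands=[5,4,-1,0,0,8,4,-1,0,0,5,0,0,0,0,0,0,0,0,0],
)

```text
clock: 42.4
tool_pos: [0.5142, -0.3279, 0.2198]
orientation: [147.4, 87.7, 57.4]
force: [0.5, 0.4, 0.3]
opening: 0.0616
```

```bash
python3 - <<'E'
from h import *
o=get_obs();p=o['tool_pos'];print(o['clock'],p,o['force']);go(.5142,-.3304,.2013,jaw=90)
s=cam("side");p=get_obs()['tool_pos'];print(p,proj(s,p+[0,0,.019]),proj(s,[.5142,-.3307,.182]))
a=hull(s,'yel',(330,50,390,110));print(a.min(0),a.max(0));a=hull(s,'red',(330,70,390,125));print(a.min(0),a.max(0))
cv2.imwrite("pics/a7.png",zoom(s,325,50))
E
```

```text
42.4 [ 0.51419237 -0.32792723  0.2198354 ] [0.54884626 0.40878422 0.32738232]
shift [18.4 -0.4  3.1] norm 18.7 jaw -89.9 tilt [ 0.022  0.034 -0.999] turn 0.1
[ 0.51431078 -0.32801537  0.22014717] [359.70186504  80.61051425] [357.07826036 101.75622329]
[356.875  72.625] [373.125  95.125]
[344.625  92.375] [370.125 112.625]
```

View pics/a7.png

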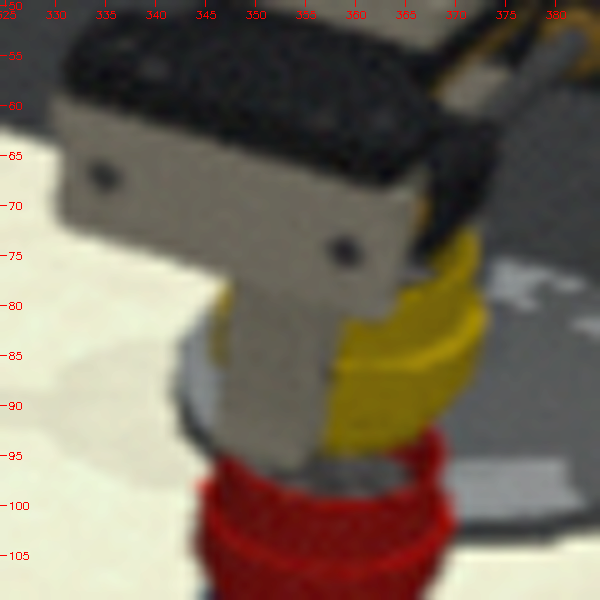

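Call:
arm_command(
  commands=[4,-0.5,3.5,0,0,4,0,0,0,0,3,0,0,0,0,0,0,0,0,0],
)

```text
clock: 42.95
tool_pos: [0.5143, -0.3311, 0.2092]
orientation: [144.6, 87.7, 54.7]
force: [-0.4, -0.1, -0.8]
opening: 0.0611
```

```bash
python3 - <<'E'
from h import *
o=get_obs();p=o['tool_pos'];print(o['clock'],p,o['force']);go(.5138,-.3307,.2013,jaw=90)
E
```

```text
42.95 [ 0.51434755 -0.33109376  0.20915818] [-0.39878637 -0.13614293 -0.77972724]
shift [ 7.9 -0.7 -0.1] norm 7.9 jaw -89.9 tilt [ 0.024  0.033 -0.999] turn 0.1
```

Call:
arm_command(
  commands=[4,-0.6,0,0,0,0,0,0,0,0,3.5,0,0,0,0,0,0,0,0,0],
)

```text
clock: 43.45
tool_pos: [0.5147, -0.3317, 0.2026]
orientation: [140.4, 87.7, 50.5]
force: [-1.0, 0.1, 0.4]
opening: 0.0612
```

```bash
python3 - <<'E'
from h import *
o=get_obs();p=o['tool_pos'];print(o['clock'],p,o['force']);go(.5138,-.3307,.2013,jaw=90)
E
```

```text
43.45 [ 0.51467892 -0.33169817  0.20257085] [-0.96183377  0.10307256  0.43853185]
shift [ 1.3 -0.9 -1. ] norm 1.8 jaw -89.9 tilt [ 0.026  0.031 -0.999] turn 0.1
```

Call:
arm_command(
  commands=[1,0,-0.5,0,0,0,0,0,0,100,0,0,0,0,100,0,0,0,0,100,-20,0,0,0,100],
)

```text
clock: 44.08
tool_pos: [0.5131, -0.3311, 0.2198]
orientation: [145.8, 87.7, 55.9]
force: [0.5, -0.5, 0.3]
opening: 0.0872
```

Call:
arm_command(
  commands=[-50,0,0,0,60,0,0,0,0,60,0,10,-35,0,60,0,15,-55,0,60,0,15,-55,0,60],
)

```text
clock: 44.7
tool_pos: [0.5519, -0.1873, 0.2756]
orientation: [147.6, 87.7, 57.3]
force: [0.9, -0.4, -0.8]
opening: 0.0532
```

Call:
arm_command(
  commands=[0,8,-35,0,60,10,3,-15,0,60,15,0,0,0,60,15,0,0,0,60,15,0,0,0,60],
)

```text
clock: 45.32
tool_pos: [0.5641, -0.1318, 0.2176]
orientation: [150.3, 87.7, 60.2]
force: [-0.6, -0.3, -0.3]
opening: 0.0522
```

```bash
python3 - <<'E'
from h import *
o=get_obs();p=o['tool_pos'];print(o['clock'],p,o['opening']);go(.5604,-.1385,.07,jaw=90)
s=cam("side");cv2.imwrite("pics/a8.png",zoom(s,325,50))
a=hull(s,'yel',(330,50,390,110));print(a.min(0),a.max(0));a=hull(s,'red',(330,70,390,125));print(a.min(0),a.max(0));a=hull(s,'fine',(330,70,390,135));print(a.min(0),a.max(0))
for z in(.218,.182,.146): print(proj(s,[.5142,-.3307,z]))
E
```

```text
45.325 [ 0.56408036 -0.13181928  0.21757866] 0.052213429546032135
shift [147.2  -6.6  11.8] norm 147.8 jaw -90.1 tilt [ 0.02   0.034 -0.999] turn -0.1
[345.625  74.875] [372.875  98.875]
[344.625  96.125] [370.125 112.625]
[343.125 110.125] [366.875 125.625]
[359.040331    88.32026229]
[357.07826036 101.75622329]
[355.20352703 114.59411171]
```

View pics/a8.png

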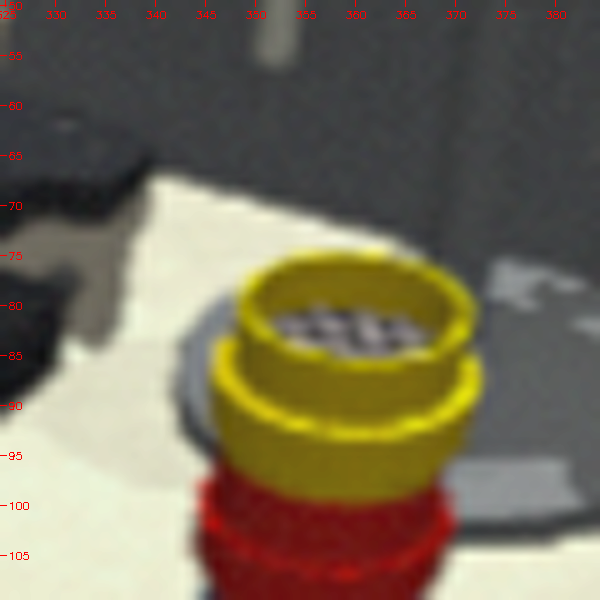

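Call:
arm_command(
  commands=[15,-3,6,0,60,15,-3,6,0,60,15,0,0,0,60,15,0,0,0,60,15,0,0,0,60],
)

```text
clock: 46.0
tool_pos: [0.5576, -0.1434, 0.1348]
orientation: [154.1, 87.8, 63.8]
force: [-0.5, -0.3, 0.5]
opening: 0.0524
```

Call:
arm_command(
  commands=[15,0,0,0,60,15,0,0,0,60,10,0,0,0,60,10,0,0,0,60,0,0,0,0,60],
)

```text
clock: 46.62
tool_pos: [0.5582, -0.141, 0.0799]
orientation: [157.0, 87.8, 66.7]
force: [-0.1, -0.6, 0.9]
opening: 0.0527
```

```bash
python3 - <<'E'
from h import *
o=get_obs();p=o['tool_pos'];print(o['clock'],p,o['opening']);go(.5604,-.1385,.019,jaw=90)
E
```

```text
46.625 [ 0.55815166 -0.14100684  0.07990203] 0.05266725879438594
shift [61.   1.3 -0.4] norm 61.0 jaw -90.2 tilt [ 0.015  0.035 -0.999] turn -0.2
```

Call:
arm_command(
  commands=[9,1.5,0,0,60,9,0,0,0,60,9,0,0,0,60,9,0,0,0,60,9,0,0,0,60],
)

```text
clock: 47.25
tool_pos: [0.5617, -0.1394, 0.0334]
orientation: [153.0, 87.8, 62.7]
force: [-0.8, 0.0, 0.8]
opening: 0.053
```

Call:
arm_command(
  commands=[9,0,0,0,60,5,0,0,0,60,0,0,0,0,60],
)

```text
clock: 47.62
tool_pos: [0.5613, -0.1389, 0.0174]
orientation: [155.4, 87.8, 65.1]
force: [0.7, -0.1, 0.6]
opening: 0.053
```

```bash
python3 - <<'E'
from h import *
o=get_obs();p=o['tool_pos'];print(o['clock'],p,o['force']);go(.5604,-.1385,.019,jaw=90)
E
```

```text
47.625 [ 0.56132322 -0.13893175  0.01736193] [ 0.69406256 -0.10913081  0.60898027]
shift [-1.6 -0.9 -0.5] norm 1.9 jaw -90.2 tilt [ 0.016  0.034 -0.999] turn -0.2
```

Call:
arm_command(
  commands=[0,0,0,0,0,0,0,0,0,0,0,0,0,0,0,0,0,0,0,0,-20,0,0,0,0],
)

```text
clock: 48.25
tool_pos: [0.5605, -0.1396, 0.0373]
orientation: [157.0, 87.9, 66.8]
force: [0.2, -0.5, -0.9]
opening: 0.0214
```

Call:
arm_command(
  commands=[-45,0,0,0,0,-60,0,0,0,0,-60,0,0,0,0,-60,0,0,0,0,-30,0,0,0,0],
)

```text
clock: 48.88
tool_pos: [0.5549, -0.1488, 0.299]
orientation: [162.5, 87.9, 72.3]
force: [0.2, -0.5, -1.2]
opening: 0.0216
```

```bash
python3 - <<'E'
from h import *
o=get_obs();p=o['tool_pos'];print(o['clock'],p,o['opening']);go(.514,-.3307,.30,jaw=90)
E
```

```text
48.875 [ 0.55486105 -0.14876637  0.29897554] 0.021553572045106537
shift [ -7.7 -39.9 182. ] norm 186.5 jaw -90.3 tilt [ 0.011  0.034 -0.999] turn -0.3
```

Call:
arm_command(
  commands=[-4,-4,20,-0.3,0,-4,-9,40,0,0,-3,-11,50,0,0,0,-10,45,0,0,0,-6,25,0,0],
)

```text
clock: 49.5
tool_pos: [0.5151, -0.3321, 0.308]
orientation: [150.6, 87.7, 60.9]
force: [0.6, 0.4, -0.3]
opening: 0.0214
```

Call:
arm_command(
  commands=[0,0,0,0,0,0,0,0,0,0],
)

```text
clock: 49.75
tool_pos: [0.5141, -0.3334, 0.3073]
orientation: [152.4, 87.7, 62.5]
force: [0.2, 0.2, -0.9]
opening: 0.0215
```

```bash
python3 - <<'E'
from h import *
o=get_obs();p=o['tool_pos'];print(o['clock'],p,o['opening']);go(.514,-.3307,.27,jaw=90)
E
```

```text
49.75 [ 0.51406648 -0.33339678  0.30733471] 0.02146894203084836
shift [37.4 -0.7 -1.4] norm 37.4 jaw -89.9 tilt [ 0.018  0.035 -0.999] turn 0.1
```

Call:
arm_command(
  commands=[8,0,-1.5,0,0,10,0,0,0,0,10,0,0,0,0,6,0,0,0,0,0,0,0,0,0],
)

```text
clock: 50.38
tool_pos: [0.5153, -0.3277, 0.2704]
orientation: [153.8, 87.7, 64.1]
force: [-0.1, 0.1, -0.7]
opening: 0.0212
```

```bash
python3 - <<'E'
from h import *
s=cam("side");o=get_obs();p=o['tool_pos'];print(o['clock'],p,o['force']);go(.514,-.3307,.2494,jaw=90)
print(proj(s,p+[0,0,-.006]),proj(s,[.514,-.3307,.218]))
a=hull(s,'lid',(330,40,390,110));print(a.min(0),a.max(0));a=hull(s,'yel',(330,50,390,110));print(a.min(0),a.max(0))
cv2.imwrite("pics/a9.png",zoom(s,325,45))
E
```

```text
50.425 [ 0.51534359 -0.32782994  0.27075253] [-0.20611588  0.28251424 -0.96318316]
shift [21.2 -1.7  3.6] norm 21.6 jaw -89.7 tilt [ 0.018  0.036 -0.999] turn 0.3
[360.73491664  70.297032  ] [359.11871993  88.34331353]
[348.875  66.375] [373.875  79.625]
[345.875  76.875] [372.375  99.125]
```

View pics/a9.png

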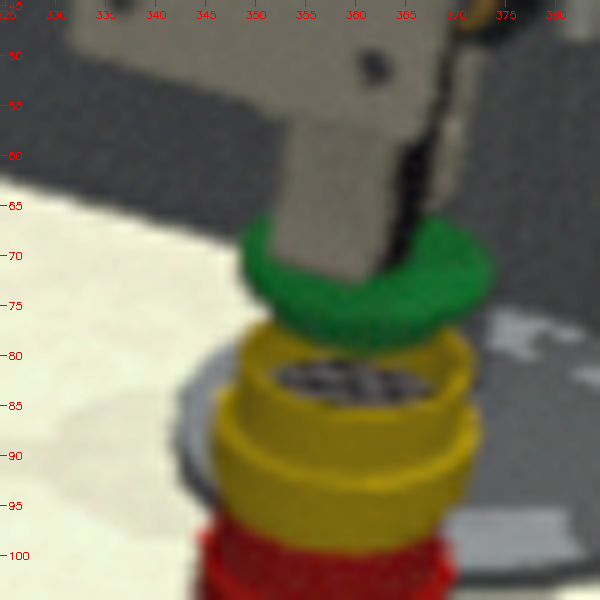

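Call:
arm_command(
  commands=[4,-0.5,3,0,0,5,0,0,0,0,3,0,0,0,0,0,0,0,0,0],
)

```text
clock: 50.92
tool_pos: [0.5153, -0.331, 0.2584]
orientation: [151.7, 87.7, 62.0]
force: [0.1, 0.1, 0.1]
opening: 0.0214
```

```bash
python3 - <<'E'
from h import *
o=get_obs();p=o['tool_pos'];print(o['clock'],p,o['force']);go(.5149,-.3303,.2494,jaw=90)
E
```

```text
50.925 [ 0.51529175 -0.33097451  0.25838608] [0.05248242 0.07722264 0.12794901]
shift [ 9.  -0.6 -0.4] norm 9.0 jaw -89.7 tilt [ 0.019  0.035 -0.999] turn 0.3
```

Call:
arm_command(
  commands=[4,-0.4,-0.5,0,0,0,0,0,0,0,4,0,0,0,0,0,0,0,0,0],
)

```text
clock: 51.42
tool_pos: [0.5154, -0.3304, 0.2506]
orientation: [149.7, 87.7, 60.0]
force: [0.2, -0.4, 0.2]
opening: 0.0213
```

```bash
python3 - <<'E'
from h import *
o=get_obs();p=o['tool_pos'];print(o['clock'],p,o['force']);go(.5149,-.3303,.2494,jaw=90)
E
```

```text
51.425 [ 0.51535912 -0.33035421  0.25060816] [ 0.17279991 -0.39739504  0.22717002]
shift [ 1.2 -0.5 -0. ] norm 1.3 jaw -89.7 tilt [ 0.02   0.035 -0.999] turn 0.3
```

Call:
arm_command(
  commands=[1.2,-0.5,0,0,0,0,0,0,0,0,0,0,0,0,60,0,0,0,0,60,0,0,0,0,60],
)

```text
clock: 52.05
tool_pos: [0.5149, -0.3302, 0.2494]
orientation: [149.6, 87.7, 59.9]
force: [-0.3, 0.5, -0.3]
opening: 0.0462
```

Call:
arm_command(
  commands=[-20,0,0,0,60,-40,0,0,0,60,0,10,-40,0,60,0,10,-50,0,60,0,10,-40,0,60],
)

```text
clock: 52.68
tool_pos: [0.5426, -0.2013, 0.3147]
orientation: [154.4, 87.7, 64.4]
force: [-0.1, -0.6, 0.6]
opening: 0.0524
```

Call:
arm_command(
  commands=[0,0,-30,0,60,0,0,0,0,60,0,0,0,0,60],
)

```text
clock: 53.05
tool_pos: [0.5431, -0.1678, 0.3158]
orientation: [154.6, 87.7, 64.8]
force: [-0.6, -0.3, 0.2]
opening: 0.0526
```

```bash
python3 - <<'E'
from h import *
s=cam("side");o=get_obs();p=o['tool_pos'];print(o['clock'],p,o['force'])
for k,r,z in(('lid',(330,40,390,110),.243),('yel',(330,50,390,110),.218),('red',(330,70,390,125),.182),('fine',(330,70,390,135),.146)):
    a=hull(s,k,r);print(k,a.min(0),a.max(0),(a.min(0)+a.max(0))/2,proj(s,[.514,-.3307,z]))
cv2.imwrite("pics/a10.png",zoom(s,325,50,60,95,6))
E
```

```text
53.1 [ 0.54305401 -0.16803483  0.3158258 ] [-0.01589352  0.40666437  0.03533865]
lid [348.375  72.875] [372.875  85.375] [360.625  79.125] [360.53732842  78.63810418]
yel [345.625  82.375] [372.625  99.125] [359.125  90.75 ] [359.11871993  88.34331353]
red [344.625  96.125] [370.125 112.625] [357.375 104.375] [357.15472153 101.77973077]
fine [343.125 110.375] [366.875 125.625] [355. 118.] [355.27815249 114.61801241]
```

View pics/a10.png

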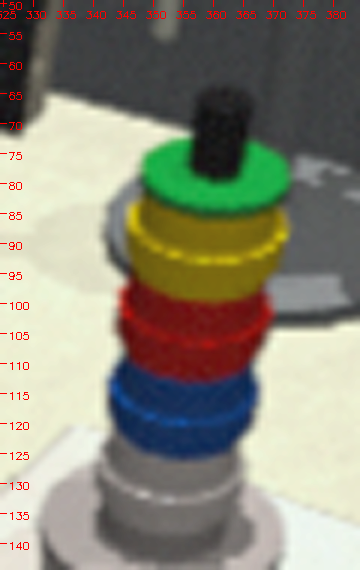

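```bash
python3 - <<'E'
from plant import *
print(close_job(), get_obs()['clock'])
E
```

```text
the job is handed in; nothing more can be done
the job is handed in; nothing more can be done
```

I stacked the pan, the blue, red and yellow sieves and the lid on the shaker's collar, and handed the job in at about 53 s of the 112 s. The system gave no verdict.

**Placing:** Each piece went down with no noticeable contact force. I released each one with the tool within about 1.5 mm of its calculated seated height.

**Last side view:** The whole stack looks nested and level. The blue, red and yellow frames and the lid sit within 0.3 px (about 0.5 mm) sideways of where they should be. The lid is also within 0.5 px of its expected height. I checked the other pieces' heights and the pan only by eye. The view measures positions along the camera's own line of sight less well. The gripper was clear of the stack.

**Not as planned:**
- **Tool tilt:** The tool drifted to about 2–3° off vertical during vertical moves. The commands cannot correct this directly, so I slowed the descents.
- **Bench contact:** The fingers touched the bench once, at about 5 N, while picking up the red sieve.
- **Loose items:** I did not re-measure the beaker, jar, spatula or brush at the end. The paths were planned to stay clear of them, and no force reading suggested contact.

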